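Load the test rack's roller lane

ROBOT

A 6-joint arm with a two-finger parallel gripper is mounted at the origin on the work surface. World frame = base frame: x ahead of the robot, y to its left, z up, the work surface at z = 0. Lengths are in m, angles in rad, forces in N, time in s.
With the tool pointing down it reaches from about 0.375 to 0.975 m from the base axis. Payload 3.8 kg.
Tool frame: the origin (TCP) lies at the very end of the fingers, on their centre line; the grasp point (between the pads) lies 19 mm behind it; z points along the fingers, y is the line along which they close (so a half turn about z gives the same grasp; the last joint's range is limited). The gripper opens to 85 mm and grips with 20 to 120 N. Pads are 22 mm wide; open, the fingers measure 114 mm over their backs; the gripper's body (76 mm by 85 mm) begins 54 mm behind the grasp point. The pads swing forward as they close: fully open they stand 13 mm farther back than shut.
Start: joints at [-0.037, 0.264, 1.604, -0, 1.274, -0.037], TCP at [0.675, -0, 0.231] pointing down, gripper open.
Joint ranges: [-2.63, 2.63], [-0.94, 2.18], [0.31, 2.57], [-1.31, 4.45], [0, 2.66], [-2.55, 2.55]. Speed limits (rad/s): [2.57, 2.57, 3.14, 3.14, 3.14, 3.14].

INTERFACE

Orientations are given as a rotation vector (axis times angle).
In Python, from workcell import bot gives the robot as it stands.
- The arm moves only by the shell command python3 -m creep 'ROWS' [FORCE]. ROWS is JSON, a list of rows, each a list of 5 numbers: the shift along the tool's x, y, z in units of 0.05 m (1.0 is 0.05 m), then the turn about the tool's z in units of 0.1 rad (1.0 is 0.1 rad), then the opening, from 0 (shut) to 1 (fully open). In form: [[tx, ty, tz, spin, hand], ...]. A call has 1 to 20 rows; each row shifts and turns the commanded pose from where the row before left it, along the tool's axes as they then stand; what a row does not reach is not made up. A row lasts 1/8 s, in which the tool goes at most 62.5 mm and 10.7 degrees, less where a joint would pass 70% of its speed; a pose out of reach is approached as far as the arm can. A call with a number of a shift or a turn outside -1 to 1 is refused whole. A call with a gripper value outside its range is refused whole. The fingers move at their own pace and stop on an object; FORCE is the grip in N (left out, the last holds). Time passes only in rows, so rows that do not move let the fingers close. It gives the time, the measured TCP pose, the force, the opening and the grip force at its end, in the units of the state.
- bot.read_state(): the state, without advancing time (a new reading comes with each control period).
- bot.read_camera(name): name is "scene" or "side" or "wrist"; returns a dict with "pixels" (420x560x3 uint8, red, green, blue), "vfov" (degrees; the focal length in pixels is half the picture's height over the tangent of half this angle, whatever the lens; pixels are square), "cx", "cy" (the principal point, pixels), "world_to_cam" (4x4, takes a point from world to camera coordinates). Camera axes: x right, y down, z forward; pixel columns grow to the right and rows downward; lengths in m; the calibration is good to about 2 mm. A picture is of the moment at which its call begins. There is no depth.
- bot.finish_job(): hands the job in; it is judged then, once.
Trained networks look in a picture, given as the dict that the camera call returned (one of the last four; its "shot" number tells which), for a name from the list of things; names that differ only in an ending like _2 or _b are one class to them, and where a whole thing is asked for, a point or a joint stands for the part that bears it (a point fixed in the world has none). Each returns a list of dicts, best first, with "score" (0 to 1); they miss things now and then, are a little off and sometimes report something else, mostly with a low value. They report only what shows in the picture. A call takes as long as a camera call. They do not tell look-alikes from the thing itself.
- bot.look_for(target, picture): "bbox" ([left, top, right, bottom] in pixels, round what is visible of it).
- bot.regions_of(target, picture): "mask" (420x560 bool, what is visible of it) and "bbox" ([left, top, right, bottom] in pixels, round what is visible of it).
The state is a dict: "time": time; "q": joint angles; "joint_vel": joint speeds; "joint_torque": joint torques, N m; "tool_pos": TCP position; "tcp_rot": TCP orientation; "wrist_force": force on the tool from outside, world axes, zero at the start; "torque": the same for the moment, N m; "width": opening from 0.0 (shut) to 1.0 (fully open); "grip_force": force on a finger pad.
Only numpy, scipy, OpenCV 4.12 (cv2) and the standard library are available. Lean on these libraries where they do the work, as an engineer would, in place of code of your own. Each camera call takes 0.05 s, during which the arm holds its last target. There are 200 camera calls.

TASK

Feed the two oblong metal cases to the tester, one after the other: lower each, lid up and lengthwise, into the upper half of the rack's wide empty lane, and let go there so that it runs down the slope by itself, the first to the stop, the second up against the first. Leave the square metal case where it is.

Things in the scene. Friction and masses are not known exactly. Their poses are not given: they have to be found in the camera images.
- case_a: One of two identical oblong die-cast aluminium cases, 80 (its x) x 50 (its y) x 45 mm high, about 0.25 kg, loose on the bench; screwed lid on top. Origin: centre of its underside; z up. Which of the two goes first does not matter, nor which end leads.
- case_b: The other oblong case, the same in every way as case_a.
- square_case: A square die-cast aluminium case, 64 x 64 x 45 mm high, of the same look: not wanted, stays on the bench. Origin: centre of its underside.
- lane: Wide right-hand lane of a fixed two-lane roller rack. Origin: on its floor, mid-width, at the foot of the stop, 35 mm above the bench. x points down the 20 deg slope, away from the robot (floor from x=-300 mm, open upper end, 138 mm up, to stop at 0), y left, z off the floor. 70 mm between walls 6 thick, 12 high; stop 30 high. A case let go slides down within 1 s. Left lane: 42 wide.
Things that resemble listed ones, but are neither listed nor needed, are in the scene too. Leave any brown or purple look-alike of the case_a alone.

How it is judged:
By the outcome, as a careful person would: the job done as asked, in the order asked, and still so for the second after the job is handed in, with the robot touching nothing.
It also fails if it takes over 54 s, if anything falls off the work surface, if the arm or the gripper's body presses on something with over 40 N, if the wrist force passes 120 N, or if a joint passes its speed limit or range.

## Working session

There is one attempt and no reset: what is moved stays moved. The work goes in short steps, Python scripts to look and compute and a shell command to move; the robot and the scene stay as the last step left them, time stands still between calls to the robot, and variables do not carry over. Pictures are saved under pics/ and viewed, at most 10 in all, crops included, and the job is handed in when it is done.

```bash
mkdir -p pics; ls; cat > h.py <<'E'
import numpy as np,cv2
from workcell import bot
def save(p,n): cv2.imwrite('pics/'+n,p['pixels'][:,:,::-1])
def f(p): return p['pixels'].shape[0]/2/np.tan(np.radians(p['vfov'])/2)
def ray(p,u,v):
    M=np.array(p['world_to_cam']);R,t=M[:3,:3],M[:3,3]
    d=R.T@np.array([(u-p['cx'])/f(p),(v-p['cy'])/f(p),1]);return -R.T@t,d/np.linalg.norm(d)
def atz(p,u,v,z):
    c,d=ray(p,u,v);return c+d*(z-c[2])/d[2]
def proj(p,X):
    M=np.array(p['world_to_cam']);c=np.atleast_2d(X)@M[:3,:3].T+M[:3,3]
    return c[:,:2]/c[:,2:]*f(p)+[p['cx'],p['cy']]
E
python3 - <<'E'
from h import *
for n in ['scene','side','wrist']:
    p=bot.read_camera(n);save(p,n+'0.png')
    print(n,p['vfov'],p['cx'],p['cy'],[k for k in p],np.round(ray(p,280,210),3).tolist())
    for t in ['case_a','square_case','lane']:
        print(t,[(np.round(d['bbox']).tolist(),round(d['score'],2)) for d in bot.look_for(t,p)])
print(bot.read_state())
E
```

```text
pics
scene 42.907825367521795 282.5689678836334 209.25402602284203 ['pixels', 'vfov', 'cx', 'cy', 'world_to_cam', 'shot'] [[0.873, -0.603, 1.041], [-0.31, 0.489, -0.815]]
case_a [([217.0, 220.0, 252.0, 258.0], 0.93), ([152.0, 209.0, 189.0, 248.0], 0.92), ([260.0, 186.0, 291.0, 228.0], 0.82), ([171.0, 270.0, 199.0, 316.0], 0.71)]
square_case [([278.0, 257.0, 317.0, 296.0], 0.88)]
lane [([298.0, 92.0, 428.0, 196.0], 0.61)]
side 52.84464043881504 280.3739228667842 210.957216618123 ['pixels', 'vfov', 'cx', 'cy', 'world_to_cam', 'shot'] [[0.496, 0.556, 0.738], [0.019, -0.637, -0.771]]
case_a [([294.0, 163.0, 331.0, 200.0], 0.78), ([291.0, 119.0, 328.0, 152.0], 0.68), ([279.0, 208.0, 324.0, 247.0], 0.58)]
square_case [([220.0, 169.0, 252.0, 199.0], 0.69)]
lane [([154.0, 246.0, 346.0, 380.0], 0.82), ([221.0, 169.0, 251.0, 201.0], 0.27)]
wrist 58.182882735332576 280.31708342450554 211.47623601432812 ['pixels', 'vfov', 'cx', 'cy', 'world_to_cam', 'shot'] [[0.675, 0.069, 0.374], [-0.0, -0.264, -0.965]]
case_a [([0.0, 129.0, 118.0, 217.0], 0.88), ([1.0, 247.0, 109.0, 338.0], 0.82)]
square_case [([181.0, 258.0, 252.0, 336.0], 0.93)]
lane []
{'time': 0.6, 'q': array([-3.68959986e-02,  2.63841902e-01,  1.60399020e+00,  2.02279962e-05,
        1.27368221e+00, -3.69196988e-02]), 'joint_vel': array([ 6.53647714e-04,  3.40337773e-04, -6.85905305e-04, -1.50133169e-03,
       -1.07153602e-03,  2.41187990e-05]), 'joint_torque': array([ 3.76763655e-04, -5.14636445e+01, -3.67459738e+01, -1.30279468e-04,
        1.17341569e-03,  8.44848074e-06]), 'tool_pos': array([6.75007481e-01, 7.30522888e-06, 2.31324214e-01]), 'tcp_rot': array([2.22139044e+00, 2.22142993e+00, 1.06010403e-04]), 'wrist_force': array([ 0.15929728, -0.1218309 ,  0.66986261]), 'torque': array([ 0.03337632, -0.00370346, -0.00214979]), 'grip_force': 0.0, 'width': 1.0002339860917897}
```

View pics/scene0.png

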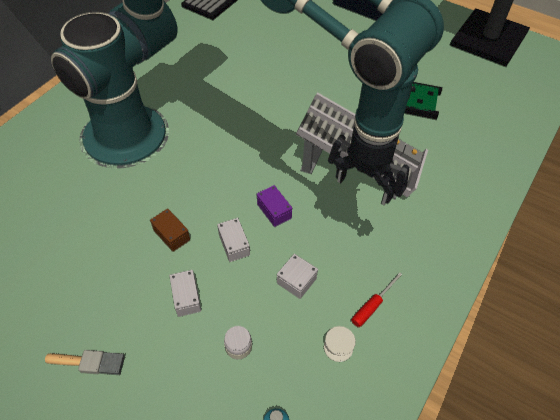

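View pics/side0.png

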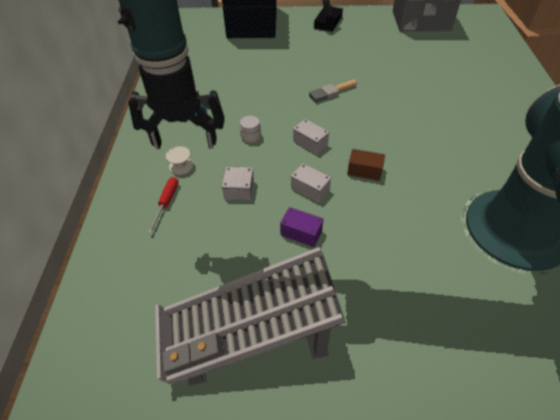

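The scene view shows the wanted oblong grey cases at (234,239) and (185,292), and the square one at (297,275). The rack is at (365,145), partly hidden by the arm. In the side view the rack spans (155..340, 250..385): the empty wide lane is the upper (far) one, the left lane holds two parts at its foot, and the grey cases are at (311,182) and (311,136).

```bash
cat > fit.py <<'E'
from h import *
from scipy.optimize import minimize
def box(x,y,z0,yaw,dims=(.08,.05,.045)):
    c,s=np.cos(yaw),np.sin(yaw)
    return np.array([[x+c*a*dims[0]/2-s*b*dims[1]/2,y+s*a*dims[0]/2+c*b*dims[1]/2,z0+h*dims[2]] for a in(-1,1) for b in(-1,1) for h in(0,1)])
def sil(p,X,S=4):
    m=np.zeros((420*S,560*S),np.uint8)
    cv2.fillConvexPoly(m,cv2.convexHull(((proj(p,X)+.5)*S*16).astype(np.int32)),1,shift=4)
    return cv2.resize(m.astype(np.float32),(560,420),interpolation=cv2.INTER_AREA)
def cost(v,obs,dims):
    e=0
    for p,m in obs:
        s=sil(p,box(*v,dims)); e+=1-np.minimum(s,m).sum()/np.maximum(s,m).sum()
    return e
def fit(obs,x0,y0,dims=(.08,.05,.045)):
    best=None
    for yaw in np.arange(0,np.pi,np.pi/4):
        r=minimize(cost,[x0,y0,0,yaw],args=(obs,dims),method='Nelder-Mead',options=dict(initial_simplex=[[x0,y0,0,yaw],[x0+.02,y0,0,yaw],[x0,y0+.02,0,yaw],[x0,y0,.01,yaw],[x0,y0,0,yaw+.3]],maxiter=150))
        if best is None or r.fun<best.fun: best=r
    return best
E
python3 - <<'E'
from fit import *
P={n:bot.read_camera(n) for n in['scene','side']}
R={n:bot.regions_of('case_a',P[n]) for n in P}
Q={n:bot.regions_of('square_case',P[n]) for n in P}
def near(L,u,v):
    L=[d for d in L if abs((d['bbox'][0]+d['bbox'][2])/2-u)+abs((d['bbox'][1]+d['bbox'][3])/2-v)<16]
    return L[0]['mask'].astype(np.float32) if L else None
for nm,S,a,b,d in [('near',R,(234,239),(311,182),(.08,.05,.045)),('far',R,(185,292),(311,136),(.08,.05,.045)),('purple',R,(275,206),(302,227),(.08,.05,.045)),('brown',R,(170,229),(366,165),(.08,.05,.045)),('sq',Q,(297,275),(236,184),(.064,.064,.045))]:
    obs=[(P[n],m) for n,c in(('scene',a),('side',b)) if (m:=near(S[n],*c)) is not None]
    g=atz(P['scene'],*a,.025); 
    if obs: r=fit(obs,g[0],g[1],d); print(nm,len(obs),r.x.round(4),round(r.fun,3))
    else: print(nm,g)
p=P['side'];c=p['pixels'][235:395,145:355]
cv2.imwrite('pics/rack.png',cv2.resize(c,None,fx=3.7,fy=3.7,interpolation=cv2.INTER_CUBIC)[:,:,::-1])
p=P['scene'];c=p['pixels'][80:220,285:440]
cv2.imwrite('pics/rack2.png',cv2.resize(c,None,fx=4,fy=4,interpolation=cv2.INTER_CUBIC)[:,:,::-1])
E
```

```text
near 2 [ 4.434e-01 -1.186e-01  7.000e-04  2.509e+00] 0.105
far 2 [ 4.3680e-01 -2.8170e-01 -5.0000e-04  2.4222e+00] 0.125
purple 2 [4.6800e-01 9.0000e-03 2.0000e-04 2.7246e+00] 0.097
brown 2 [ 3.0880e-01 -1.7710e-01  8.0000e-04  2.8465e+00] 0.132
sq 2 [ 0.6112 -0.1181  0.0008 -0.0468] 0.115
```

View pics/rack.png

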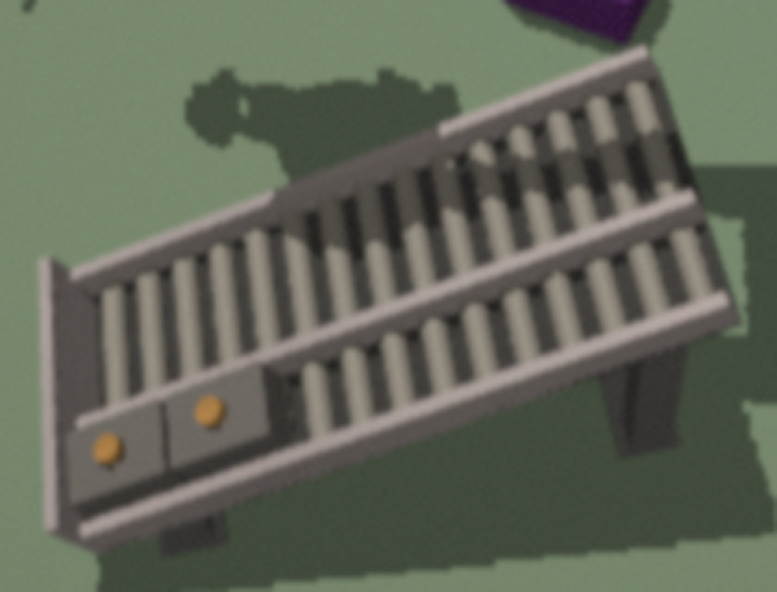

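View pics/rack2.png

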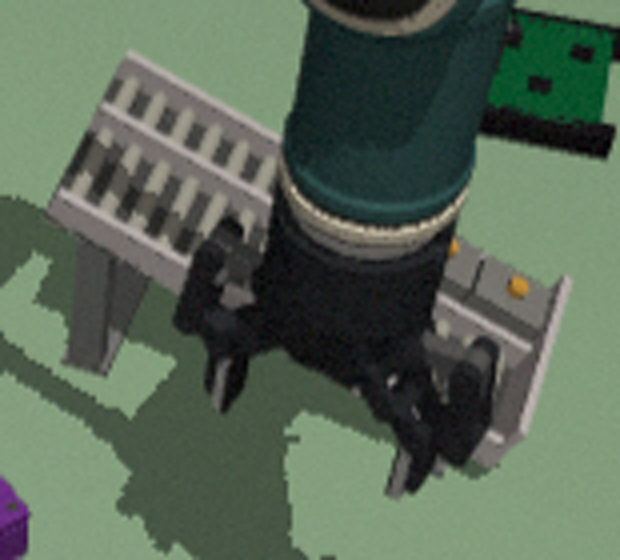

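```bash
cat > rack.py <<'E'
from h import *
from scipy.optimize import least_squares
from scipy.spatial.transform import Rotation as Ro
def T(v):
    x,y,z,yaw,sl=v
    return Ro.from_euler('ZY',[yaw,sl]).as_matrix(),np.array([x,y,z])
def run(obs,v0=(.8,.15,.035,0,.35)):
    def res(v):
        R,t=T(v);o=[]
        for p,L in obs:
            o.append((proj(p,np.array([l for l,_ in L])/1000@R.T+t)-np.array([u for _,u in L])).ravel())
        return np.concatenate(o)
    r=least_squares(res,v0,loss='soft_l1',f_scale=1.);return r,res(r.x)
E
python3 - <<'E'
from rack import *
a=lambda u,v:(145+(u+.5)/3.7-.5,235+(v+.5)/3.7-.5)
b=lambda u,v:(285+(u+.5)/4-.5,80+(v+.5)/4-.5)
ps=bot.read_camera('side');pc=bot.read_camera('scene')
S=[((-300,-38,12),a(647,56)),((-300,38,12),a(690,200)),((-300,86,12),a(725,303)),((3,-41,30),a(47,260)),((3,89,30),a(52,527)),((0,-38,12),a(78,273)),((0,38,12),a(82,421)),((0,86,12),a(85,532))]
C=[((-300,86,12),b(130,57)),((-300,38,12),b(105,108)),((3,89,30),b(568,280)),((3,-41,30),b(523,437))]
r,e=run([(ps,S),(pc,C)]);print(r.x.round(4),np.degrees(r.x[3:]));print(e.reshape(-1,2).round(1).tolist())
R,t=T(r.x)
print('lane pt -235:',R@[-.235,0,0]+t,'-150',R@[-.15,0,0]+t)
# deltas to hover over near case
s=bot.read_state();print(s['tool_pos'])
E
```

```text
[0.7067 0.2473 0.0306 0.2058 0.3527] [11.78957266 20.20867157]
[[0.1, -0.4], [0.8, -0.1], [0.1, -0.1], [0.2, -0.6], [0.1, 0.7], [-0.9, 0.5], [-0.8, 1.0], [-0.8, -0.5], [-0.1, -0.3], [-0.5, -0.2], [-0.1, 0.8], [-0.9, 0.4]]
lane pt -235: [0.49078558 0.20222328 0.11180512] -150 [0.56887032 0.2185212  0.0824427 ]
[6.74981577e-01 7.71105763e-06 2.31294299e-01]
```

Rack fit residuals are under 1 px, slope 20.2°, yaw 0.206 rad. Moving above the nearer case.

```bash
python3 -m creep '[[-0.4,-0.77,0.1,0,1],[-0.4,-0.77,0.1,0,1],[-0.4,-0.77,0.1,0,1],[-0.4,-0.77,0.1,0,1],[-0.4,-0.77,0.1,0,1],[-0.4,-0.78,0.1,0,1],[0,0,0,-0.94,1],[0,0,0,-0.94,1],[0,0,0,-0.94,1],[0,0,0,-0.94,1],[0,0,0,-0.94,1],[0,0,0,-0.94,1],[0,0,0,-0.94,1],[0,0,0,-0.94,1],[0,0,0,-0.94,1],[0,0,0,-0.94,1]]' 40
cat > w.py <<'E'
from fit import *
from scipy.spatial.transform import Rotation as Ro
import sys
x0,y0=map(float,sys.argv[1:3])
for n in ['wrist']+sys.argv[3:]:
    p=bot.read_camera(n)
    L=bot.regions_of('case_a',p);uv=proj(p,[[x0,y0,.03]])[0];print(n,uv.round())
    for d in L:
        b=d['bbox'];print(np.round(b),round(d['score'],2))
        if b[0]<uv[0]<b[2] and b[1]<uv[1]<b[3]:
            r=fit([(p,d['mask'].astype(np.float32))],x0,y0);print('fit',r.x.round(4),round(r.fun,3))
save(p,f"w{p['shot']}.png")
s=bot.read_state();R=Ro.from_rotvec(s['tcp_rot']).as_matrix()
print('t',s['time'],s['tool_pos'].round(4),'ty ang',np.arctan2(R[1,1],R[0,1]),R.round(3).tolist(),'q6',s['q'][5],s['width'],s['grip_force'])
print('tool-frame delta to x0,y0 (units):',(R.T@np.array([x0-s['tool_pos'][0],y0-s['tool_pos'][1],0])/.05).round(3))
E
python3 w.py .4434 -.1186
```

```text
time: 3.0
tool_pos: [0.4435, -0.12, 0.2015]
tcp_rot: [0.97, 2.988, -0.0]
wrist_force: [0.0, 0.8, 0.7]
width: 0.999
grip_force: 0.0
wrist [280. 188.]
[102. 231. 171. 308.] 0.72
[ 66.  30. 180. 152.] 0.67
[382.  62. 471. 174.] 0.6
[252. 135. 312. 242.] 0.57
fit [ 0.4443 -0.1169 -0.0039 -0.6065] 0.02
t 3.1 [ 0.4435 -0.12    0.2015] ty ang 0.9401680313619335 [[-0.808, 0.59, 0.0], [0.59, 0.808, -0.0], [-0.0, 0.0, -1.0]] q6 -1.2586689396017983 0.9967725911906842 0.0
tool-frame delta to x0,y0 (units): [ 0.019  0.022 -0.   ]
```

```bash
python3 -m creep '[[0.02,0.05,0.5,-0.2,1],[0,0,0.6,0,1],[0,0,0.6,0,1],[0,0,0.6,0,1],[0,0,0.5,0,1],[0,0,0.5,0,1],[0,0,0.3,0,1],[0,0,0.15,0,1],[0,0,0,0,1],[0,0,0,0,0],[0,0,0,0,0],[0,0,0,0,0],[0,0,0,0,0],[0,0,0,0,0],[0,0,0,0,0]]' 40
```

```text
time: 4.97
tool_pos: [0.4451, -0.1177, 0.0148]
tcp_rot: [0.944, 2.994, -0.0]
wrist_force: [-0.7, 0.1, 5.7]
width: 0.581
grip_force: 43.4
```

```bash
python3 -m creep '[[0,0,-0.3,0,0],[0,0,-0.7,0,0],[0,0,-0.8,0,0],[0,0,-0.8,0,0],[0,0,-0.8,0,0],[0,0,-0.8,0,0],[0,0,0,-0.9,0],[0,0,0,-0.9,0],[0,0,0,-0.9,0],[0,0,0,-0.9,0],[0,0,0,-0.9,0],[0,0,0,-0.9,0],[0,0,0,-0.9,0],[0,0,0,-0.9,0],[0,0,0,-0.93,0],[0,0,0,0,0]]'
python3 -m creep '[[-0.2,0.55,0,0,0],[-0.23,0.64,0,0,0],[-0.23,0.64,0,0,0],[-0.23,0.64,0,0,0],[-0.23,0.64,0,0,0],[-0.23,0.64,0,0,0],[-0.23,0.64,0,0,0],[-0.23,0.64,0,0,0],[-0.22,0.6,0,0,0],[-0.18,0.45,0,0,0],[0,0,0,0,0]]'
python3 - <<'E'
from rack import *
s=bot.read_state();Rt=Ro.from_rotvec(s['tcp_rot']).as_matrix();print(s['tool_pos'],np.arctan2(Rt[1,1],Rt[0,1]),s['width'],s['q'])
for n in('scene','side'):
    p=bot.read_camera(n);save(p,n+'1.png')
    if n=='scene': c=p['pixels'][60:220,270:480]
    else: c=p['pixels'][210:395,140:360]
    cv2.imwrite(f'pics/{n}1c.png',cv2.resize(c,None,fx=3,fy=3,interpolation=cv2.INTER_CUBIC)[:,:,::-1])
E
python3 -c "
import cv2,numpy as np
a=cv2.imread('pics/scene1c.png');b=cv2.imread('pics/side1c.png')
print(a.shape,b.shape)"
```

```text
time: 6.98
tool_pos: [0.4434, -0.1171, 0.2236]
tcp_rot: [0.315, -3.125, -0.001]
wrist_force: [-0.4, -0.3, -3.0]
width: 0.579
grip_force: 42.6
time: 8.35
tool_pos: [0.491, 0.2039, 0.2236]
tcp_rot: [0.318, -3.125, -0.0]
wrist_force: [-0.3, 0.2, -2.8]
width: 0.579
grip_force: 42.9
[0.4910435  0.20389335 0.22359384] 1.7737730529926614 0.5787905788860626 [ 3.46548003e-01 -2.20786465e-03  1.91744173e+00  2.67675432e-04
  1.22704051e+00 -1.42731540e+00]
(480, 630, 3) (555, 660, 3)
```

View pics/scene1c.png

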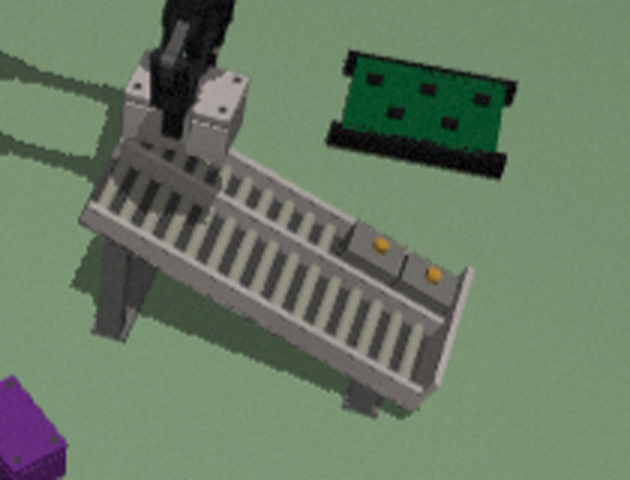

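View pics/side1c.png

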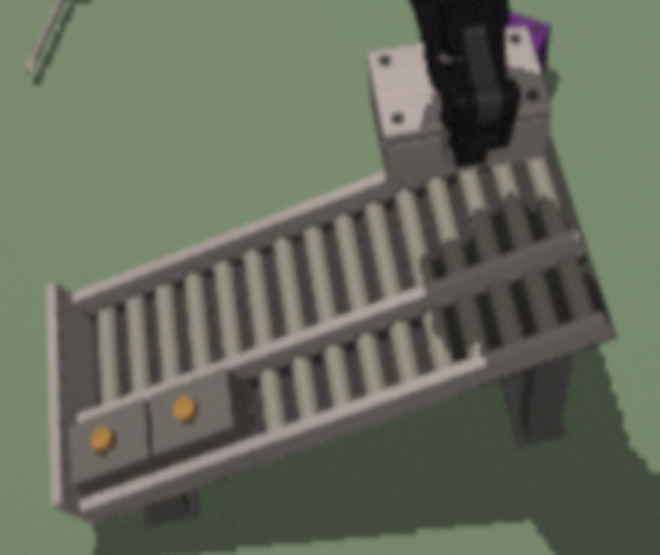

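The scene crop shows the case lid up, held above the upper end, with the whole empty lane from (95,207) to (438,390). The side crop shows the case aligned with the lane and the lane foot at (75,300)–(82,416). Refitting the rack with both clear views.

```bash
python3 - <<'E'
from rack import *
a=lambda u,v:(140+(u+.5)/3-.5,210+(v+.5)/3-.5)
b=lambda u,v:(270+(u+.5)/3-.5,60+(v+.5)/3-.5)
a0=lambda u,v:(145+(u+.5)/3.7-.5,235+(v+.5)/3.7-.5)
b0=lambda u,v:(285+(u+.5)/4-.5,80+(v+.5)/4-.5)
ps=bot.read_camera('side');pc=bot.read_camera('scene')
S=[((-300,-38,12),a0(647,56)),((-300,38,12),a0(690,200)),((-300,86,12),a0(725,303)),((-300,38,12),a(577,239)),((-300,86,12),a(605,323)),((3,-41,30),a(53,287)),((3,89,30),a(57,503)),((0,-38,12),a(78,298)),((0,38,12),a(82,416)),((0,86,12),a(85,503))]
C=[((-300,86,12),b0(130,57)),((-300,38,12),b0(105,108)),((-300,-38,12),b(96,207)),((3,89,30),b(468,270)),((3,-41,30),b(438,388)),((0,38,12),b(438,321)),((0,-38,12),b(420,390))]
r,e=run([(ps,S),(pc,C)]);print(r.x.round(4));print(e.reshape(-1,2).round(1).tolist())
v=r.x;R,t=T(v);np.save('rack.npy',v)
s=bot.read_state();Rt=Ro.from_rotvec(s['tcp_rot']).as_matrix()
for X in(-.235,):
    g=R@[X,0,0]+t;d=Rt.T@(g-s['tool_pos'])/.05
    print(g,'yaw ty',v[3]+np.pi/2,np.arctan2(Rt[1,1],Rt[0,1]),'d',d.round(3),s['wrist_force'])
E
```

```text
[0.7065 0.2477 0.0308 0.2067 0.3505]
[[0.3, -0.2], [1.1, 0.1], [0.4, 0.1], [0.2, -0.5], [-0.4, -0.7], [0.3, -0.9], [0.3, 0.6], [-0.9, 0.1], [-1.0, 1.3], [-1.1, 0.9], [-0.3, -0.2], [-0.6, -0.1], [-2.3, -0.7], [0.8, 0.5], [-1.2, 0.0], [1.2, 1.4], [-0.1, 1.4]]
[0.4904869  0.20244041 0.11153523] yaw ty 1.7775215247743443 1.7719422011121808 d [0.006 0.016 2.241] [ 0.68434255 -0.46341307 -2.62600097]
```

```bash
python3 -m creep '[[0,0,0.4,0,0],[0,0,0.5,0,0],[0,0,0.4,0,0],[0,0,0.15,0,0],[0,0,0.05,0,0],[0,0,0,0,0]]' 25
python3 -m creep '[[0,0,0.05,0,0],[0,0,0.03,0,0],[0,0,0,0,0]]'
python3 -m creep '[[0,0,0.04,0,0],[0,0,0,0,0]]'
python3 -m creep '[[0,0,0.04,0,0],[0,0,0,0,0]]'
```

```text
time: 9.3
tool_pos: [0.4919, 0.2025, 0.1495]
tcp_rot: [-0.316, 3.124, 0.0]
wrist_force: [-0.4, -0.2, -2.6]
width: 0.575
grip_force: 42.9
time: 9.68
tool_pos: [0.4914, 0.2027, 0.1449]
tcp_rot: [-0.317, 3.125, 0.0]
wrist_force: [0.2, 0.6, -1.6]
width: 0.577
grip_force: 42.9
time: 9.93
tool_pos: [0.4928, 0.2031, 0.1442]
tcp_rot: [-0.317, 3.122, 0.001]
wrist_force: [1.6, 0.3, 3.0]
width: 0.579
grip_force: 43.7
time: 10.18
tool_pos: [0.4939, 0.2034, 0.1435]
tcp_rot: [-0.317, 3.12, 0.002]
wrist_force: [2.1, 0.3, 7.7]
width: 0.579
grip_force: 44.4
```

```bash
python3 -m creep '[[0,0,0.05,0,0],[0,0,0.05,0,0],[0,0,0,0,0]]' 20
python3 -m creep '[[0,0,0.06,0,0],[0,0,0,0,0]]'
```

```text
time: 10.55
tool_pos: [0.4962, 0.204, 0.14]
tcp_rot: [-0.316, 3.115, 0.003]
wrist_force: [6.1, -0.1, 9.6]
width: 0.581
grip_force: 45.3
time: 10.8
tool_pos: [0.4975, 0.2043, 0.1378]
tcp_rot: [-0.316, 3.112, 0.004]
wrist_force: [6.7, 0.1, 10.8]
width: 0.58
grip_force: 46.0
```

```bash
python3 -m creep '[[0,0,0.04,0,0],[0,0,0,0,1],[0,0,0,0,1],[0,0,0,0,1],[0,0,-0.1,0,1],[0,0,-0.4,0,1],[0,0,-0.6,0,1],[0,0,-0.8,0,1],[0,0,0,0,1]]'
python3 - <<'E'
from rack import *
for n in('scene','side'):
    p=bot.read_camera(n)
    c=p['pixels'][60:220,270:480] if n=='scene' else p['pixels'][210:395,140:350]
    cv2.imwrite(f'pics/{n}2c.png',cv2.resize(c,None,fx=1.9,fy=1.9,interpolation=cv2.INTER_CUBIC)[:,:,::-1])
a,b=cv2.imread('pics/scene2c.png'),cv2.imread('pics/side2c.png')
h=max(a.shape[0],b.shape[0]);o=np.zeros((h,a.shape[1]+b.shape[1],3),np.uint8);o[:a.shape[0],:a.shape[1]]=a;o[:b.shape[0],a.shape[1]:]=b
cv2.imwrite('pics/both2.png',o)
E
```

```text
time: 11.92
tool_pos: [0.4938, 0.2035, 0.2302]
tcp_rot: [-0.316, 3.118, 0.003]
wrist_force: [0.6, 0.5, -0.8]
width: 1.0
grip_force: 0.0
```

View pics/both2.png

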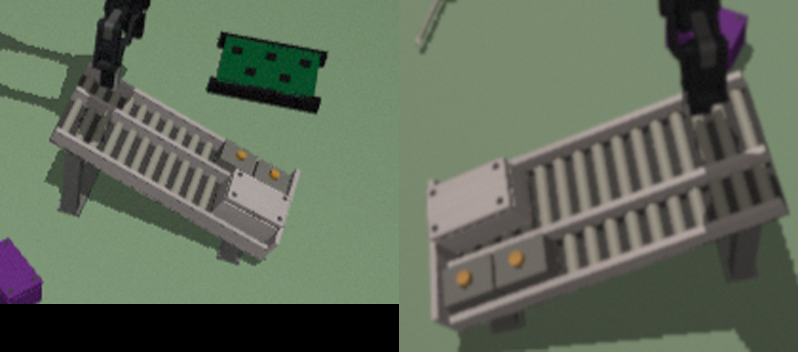

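The first case rests at the stop, lid up and aligned (left panel (258,195), right panel (470,205)). Fetching the second.

```bash
python3 -m creep '[[0.22,-0.66,0,0,1],[0.22,-0.66,0,0,1],[0.22,-0.66,0,0,1],[0.22,-0.66,0,0,1],[0.22,-0.66,0,0,1],[0.22,-0.66,0,0,1],[0.22,-0.66,0,0,1],[0.22,-0.66,0,0,1],[0.22,-0.66,0,0,1],[0.22,-0.66,0,0,1],[0.22,-0.66,0,0,1],[0.22,-0.66,0,0,1],[0.22,-0.66,0,0,1],[0.22,-0.66,0,0,1]]' 40
python3 -m creep '[[0,0,0.1,0.92,1],[0,0,0.1,0.92,1],[0,0,0.1,0.92,1],[0,0,0.1,0.92,1],[0,0,0.1,0.92,1],[0,0,0.1,0.92,1],[0,0,0,0.92,1],[0,0,0,0.92,1],[0,0,0,0.92,1],[0,0,0,0.92,1],[0,0,0,0,1]]'
python3 w.py .4368 -.2817
```

```text
time: 13.78
tool_pos: [0.432, -0.2813, 0.2237]
tcp_rot: [0.317, -3.123, -0.004]
wrist_force: [0.7, 0.1, -0.1]
width: 0.994
grip_force: 0.0
time: 15.15
tool_pos: [0.4323, -0.2802, 0.194]
tcp_rot: [-1.101, -2.939, -0.001]
wrist_force: [0.6, 0.1, -0.1]
width: 1.002
grip_force: 0.0
wrist [281. 197.]
[251. 144. 318. 249.] 0.97
fit [ 0.4378 -0.2798 -0.0043  2.4239] 0.018
[249.   0. 333.  44.] 0.84
t 15.25 [ 0.4326 -0.2804  0.1946] ty ang 0.8546505628950378 [[-0.754, 0.656, -0.002], [0.656, 0.754, 0.001], [0.002, -0.0, -1.0]] q6 -1.4780817431338222 0.9976236900676866 0.0
tool-frame delta to x0,y0 (units): [-0.079  0.036 -0.   ]
```

```bash
python3 -m creep '[[-0.07,0.07,0.5,0,1],[0,0,0.6,0,1],[0,0,0.6,0,1],[0,0,0.6,0,1],[0,0,0.5,0,1],[0,0,0.4,0,1],[0,0,0.25,0,1],[0,0,0.15,0,1],[0,0,0,0,1],[0,0,0,0,0],[0,0,0,0,0],[0,0,0,0,0],[0,0,0,0,0],[0,0,0,0,0],[0,0,0,0,0]]' 30
```

```text
time: 17.12
tool_pos: [0.4389, -0.2811, 0.0167]
tcp_rot: [1.103, 2.94, -0.001]
wrist_force: [-0.5, 0.6, 6.2]
width: 0.581
grip_force: 33.1
```

```bash
python3 -m creep '[[0,0,-0.3,0,0],[0,0,-0.7,0,0],[0,0,-0.8,0,0],[0,0,-0.8,0,0],[0,0,-0.8,0,0],[0,0,-0.8,0,0],[0,0,0,-0.925,0],[0,0,0,-0.925,0],[0,0,0,-0.925,0],[0,0,0,-0.925,0],[0,0,0,-0.925,0],[0,0,0,-0.925,0],[0,0,0,-0.925,0],[0,0,0,-0.925,0],[0,0,0,-0.925,0],[0,0,0,-0.925,0],[0,0,0,0,0]]'
python3 -m creep '[[-0.215,0.66,0,0,0],[-0.215,0.66,0,0,0],[-0.215,0.66,0,0,0],[-0.215,0.66,0,0,0],[-0.215,0.66,0,0,0],[-0.215,0.66,0,0,0],[-0.215,0.66,0,0,0],[-0.215,0.66,0,0,0],[-0.215,0.66,0,0,0],[-0.215,0.66,0,0,0],[-0.215,0.66,0,0,0],[-0.215,0.66,0,0,0],[-0.215,0.66,0,0,0],[-0.215,0.66,0,0,0],[0,0,0,0,0],[0,0,0,0,0]]'
python3 - <<'E'
from rack import *
v=np.load('rack.npy');R,t=T(v)
s=bot.read_state();Rt=Ro.from_rotvec(s['tcp_rot']).as_matrix()
g=R@[-.235,0,0]+t;print(s['tool_pos'],np.arctan2(Rt[1,1],Rt[0,1]),(Rt.T@(g-s['tool_pos'])/.05).round(3))
E
```

```text
time: 19.25
tool_pos: [0.4375, -0.28, 0.2254]
tcp_rot: [0.323, -3.124, -0.002]
wrist_force: [0.4, 0.2, -3.4]
width: 0.581
grip_force: 32.4
time: 21.25
tool_pos: [0.4899, 0.2022, 0.2254]
tcp_rot: [0.324, -3.124, 0.001]
wrist_force: [0.3, 0.3, -3.0]
width: 0.579
grip_force: 32.9
[0.48993063 0.20216703 0.22544905] 1.7776289709010031 [-0.015  0.004  2.278]
```

```bash
python3 -m creep '[[0,0,0.4,0,0],[0,0,0.5,0,0],[0,0,0.4,0,0],[0,0,0.15,0,0],[0,0,0.07,0,0],[0,0,0.05,0,0],[0,0,0,0,0]]'
python3 -m creep '[[0,0,0.04,0,0],[0,0,0.04,0,0],[0,0,0.04,0,0],[0,0,0.04,0,0],[0,0,0,0,0]]'
```

```text
time: 22.12
tool_pos: [0.4908, 0.2026, 0.1479]
tcp_rot: [-0.324, 3.124, 0.0]
wrist_force: [0.9, 1.1, -3.0]
width: 0.58
grip_force: 32.8
time: 22.75
tool_pos: [0.4947, 0.2039, 0.1432]
tcp_rot: [-0.324, 3.115, 0.003]
wrist_force: [3.7, 1.3, 7.3]
width: 0.577
grip_force: 34.4
```

```bash
python3 -m creep '[[0,0,0.05,0,0],[0,0,0.05,0,0],[0,0,0.04,0,0],[0,0,0,0,1],[0,0,0,0,1],[0,0,0,0,1],[0,0,-0.1,0,1],[0,0,-0.4,0,1],[0,0,-0.6,0,1],[0,0,-0.8,0,1],[0,0,-0.6,0,1],[0,0,0,0,1],[0,0,0,0,1]]'
python3 - <<'E'
from rack import *
for n in('scene','side'):
    p=bot.read_camera(n)
    c=p['pixels'][60:220,270:480] if n=='scene' else p['pixels'][210:395,140:350]
    cv2.imwrite(f'pics/{n}3c.png',cv2.resize(c,None,fx=1.9,fy=1.9,interpolation=cv2.INTER_CUBIC)[:,:,::-1])
a,b=cv2.imread('pics/scene3c.png'),cv2.imread('pics/side3c.png')
h=max(a.shape[0],b.shape[0]);o=np.zeros((h,a.shape[1]+b.shape[1],3),np.uint8);o[:a.shape[0],:a.shape[1]]=a;o[:b.shape[0],a.shape[1]:]=b
cv2.imwrite('pics/both3.png',o)
E
```

```text
time: 24.38
tool_pos: [0.4899, 0.2023, 0.2564]
tcp_rot: [0.325, -3.123, 0.0]
wrist_force: [0.5, -1.0, 0.0]
width: 0.999
grip_force: 0.0
```

View pics/both3.png

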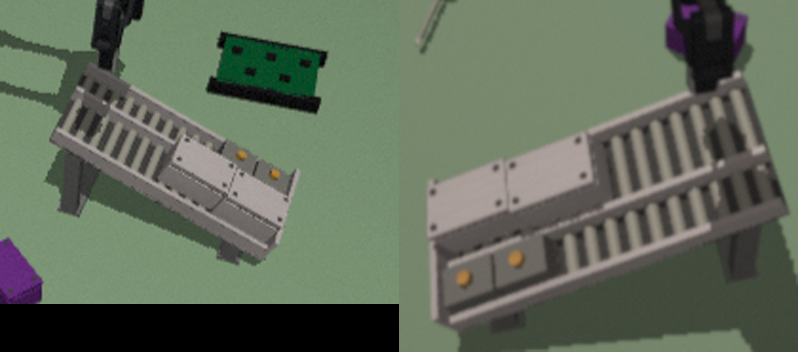

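Both cases lie in the lane lid up: the first at the stop, the second against it (seam at (505,185) in the right panel). The arm is clear.

```bash
python3 -c "
from workcell import bot
print(bot.finish_job())"
```

```text
the job is handed in; nothing more can be done
None
```

Both oblong cases are in the wide lane, lid up, the first at the stop and the second up against it; the square case was never touched, and the job was handed in at about 24.5 s of the 54 s allowed.

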